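# Drive the taper pin through the aperture stack

## Task

The spacer plate and the cover plate of the small aperture stack have swung out of line with the hole in its foot. Take the tapered alignment pin out of its stand and work it down through the slots at the free end of the two plates and into the hole of the steel bush in the foot beneath, which is never quite where the slots suggest, until its collar sits fully home, flat on the cover plate, with the pin upright, so that the pin pulls both plates into line; then let go and leave the pin there. Feel your way and push gently (never more than about 30 N on the stack), straighten the plates only with the pin, not with the fingers, and leave the other things where they are.

Things in the scene. Friction and masses are not known exactly. Their poses are not given: they have to be found in the camera images.
- stack: Fixed stack: grey foot 146 x 56 x 52 mm (ears out to y +-41), on it two metal plates 50 mm wide, spacer (z 52-60 mm) and cover (z 60-68). Origin on the worktop under the middle of the foot's round bush; z up, x along the stack (-31 to +115 mm), pivot screw at x = 95 (head 7 mm proud). The 27 mm round hole at x = 52 is the light aperture, not for the pin.
- stack_top (a point): Above the stack's origin at the height of the cover's top (68 mm above the worktop). The clamped steel bush in the foot below (z 0 to 52 mm) has the rigid 17 mm through hole that receives the pin, 5 mm off this axis in a direction that differs every time, is not measured and is mostly hidden by the plates: find it by feel. The taper's tip always enters it from this axis.
- spacer_slot (a point): Centre of the spacer's pin slot, at the spacer's top (60 mm above the worktop). Moves with the spacer. The slot is a rectangular through cut, 28 mm along the plate and 17 mm across.
- cover_slot (a point): Centre of the cover's pin slot, at the cover's top (68 mm above the worktop), x along the plate and y across it. Moves with the cover; same 28 x 17 mm slot.
- spacer_plate (a joint): Swing of the spacer about the vertical pivot screw (rad, 0 = middle, positive anticlockwise from above; at the slot 0.01 rad is 0.95 mm towards the stack's -y). Starts 0.012 to 0.032. It takes about 5 N sideways at the slot to shift it and it stays where it is left.
- cover_plate (a joint): Swing of the cover about the same screw, same sense and stiffness. Starts -0.032 to -0.012.
- pin_stand: Grey stand fixed to the worktop, a 46 x 46 mm block 66 mm high on a 62 x 62 mm flange, with a 20 mm through hole that holds the pin loosely upright. Origin in the middle of its underside, z up.
- taper_pin: Tapered steel alignment pin, 112 mm long, 0.1 to 0.2 kg, standing in the stand with its collar on the stand's top. Origin at the lower tip, z up along the pin. From the tip: diameter 5 mm widening evenly to 16 mm at 28 mm, then 16 mm straight up to 62 mm; collar of 28 mm diameter from 62 to 67 mm; round grip of 22 mm diameter from 67 to 112 mm. Side load can make it lean between the fingers.
- pin_collar (a point): Centre of the underside of the pin's collar, 62 mm above the tip.
- pin_grip (a point): On the pin's axis 94 mm above the tip: a good height to grip it.
- timer: Bystander: white countdown timer, 62 x 62 x 18 mm, origin under its middle.
- petri_dish: Bystander: clear covered petri dish, 61 mm across, 14 mm high, origin under its middle.
- beaker_50: Bystander: small plastic beaker, 44 mm across, 56 mm high, origin under its middle.
- lamp_carton: Bystander: small upright white carton, 42 x 42 x 82 mm, origin under its middle.
Not all that is in view belongs to the job. Of the things shaped like the taper_pin, the steel one is meant.

How it is judged:
On the way, in this order (a step that is already met when the one before it is completed fails the run):
1. the pin is drawn out of its stand (its tip above the stand's top) (z of taper_pin in the frame of pin_stand above 0.068 m), for 0.1 s.
2. the pin's tip has passed through both plates and into the foot's hole (z of taper_pin in the frame of stack below 0.05 m and horizontal distance between taper_pin and stack_top below 0.01 m), for 0.05 s.
At the end, for the whole second after the job is handed in: The pin stands at rest, upright (within 0.04 rad) in the bush, its collar underside at most 1.5 mm above the cover's top face and within 8 mm of the stack_top axis; the slots of both plates are in line with the pin, within 2 mm across (z of pin_collar in the frame of stack_top below 0.0015 m and horizontal distance between pin_collar and stack_top below 0.008 m and angle between taper_pin's own z axis and vertical below 0.04 rad and y of pin_collar in the frame of spacer_slot between -0.002 and 0.002 m and y of pin_collar in the frame of cover_slot between -0.002 and 0.002 m and linear speed of taper_pin below 0.02 m/s); the robot touches nothing.
It fails at once if the pin is forced: it presses on the stack with more than 35 N (contact force between taper_pin and stack above 35 N).
It fails at once if the fingers or the arm push on the stack (over 5 N) (contact force between any of the fingers, the arm and stack above 5 N).
It fails at once if a bystander is moved more than 20 mm (distance of any of timer, petri_dish, beaker_50, lamp_carton from where it was at the start of the episode above 0.02 m).
It also fails if it takes over 72 s, if anything falls off the work surface, if the arm or the gripper's body presses on something with over 40 N, if the wrist force passes 120 N, or if a joint passes its speed limit or range.

## Robot

A 6-joint arm with a two-finger parallel gripper is mounted at the origin on a cart in front of the work surface, level with it; the furniture and walls round the work are solid. World frame = base frame: x ahead of the robot, y to its left, z up, the work surface at z = 0. Lengths are in m, angles in rad, forces in N, time in s.
With the tool pointing down it reaches from about 0.3 to 0.775 m from the base axis. Payload 14.6 kg.
Tool frame: the origin (TCP) lies midway between the tips of the shut fingers; the grasp point (between the pads) lies 19 mm behind it (ctrl.tcp_to_grasp is the distance from the TCP to the grasp point, in m); x points along the fingers, y is the direction in which the jaws open and shut, and the axes are right-handed (so a half turn about x gives the same grasp; the last joint's range is limited). The gripper opens to 94 mm and grips with 3 to 60 N. Pads are 16 mm wide; open, the fingers measure 119 mm over their backs; the gripper's body (75 mm by 177 mm) begins 78 mm behind the grasp point.
Start: joints at [-1.345, 0.3, 1.521, -0, 1.321, -0.067], TCP at [0.159, -0.527, 0.205] pointing down, gripper open.
Joint ranges: [-3.03, 3.03], [-0.79, 2.21], [0.23, 2.52], [-1.04, 4.18], [0, 3.07], [-2.55, 2.55]. Speed limits (rad/s): [2.22, 2.22, 2.57, 3.14, 3.14, 3.14].

## Interface

Orientations are given as [roll, pitch, yaw] about the fixed x, y, z axes, in that order (R = Rz(yaw) Ry(pitch) Rx(roll)).
In Python, from station import ctrl gives the robot as it stands.
- The arm moves only by the tool jog_arm, never from a script. Its argument "rows" is one flat list of numbers, 7 for each row, row after row: the shift along the world's x, y, z in m, then the turn, a rotation vector about the world's x, y, z in degrees, then the closure, from 0 (fully open) to 1 (shut). A call has 1 to 8 rows; each row shifts and turns the commanded pose from where the row before left it; what a row does not reach is not made up. A row lasts 1/12 s, in which the tool goes at most 41.7 mm and 7.16 degrees, less where a joint would pass 70% of its speed; a pose out of reach is approached as far as the arm can. A call with a gripper value outside its range is refused whole. The fingers move at their own pace and stop on an object; "squeeze" is the grip in N (left out, the last holds). Time passes only in rows, so rows that do not move let the fingers close. It gives the time, the measured TCP pose, the force and the opening at its end, in the units of the state.
- ctrl.get_obs(): the state, without advancing time (a new reading comes with each control period).
- ctrl.camera(name): name is "scene" or "top" or "wrist"; returns (picture, depth): 384x512x3 uint8, red, green, blue; 384x512 float32, m along the optical axis (not along the pixel's ray), 0 where there is no reading.
- ctrl.camera_model(name): a dict with "K" (3x3 intrinsics, pixels), "extrinsics" (4x4, takes a point from camera to world coordinates). Camera axes: x right, y down, z forward; pixel columns grow to the right and rows downward; lengths in m; the calibration is good to about 2 mm. A picture is of the moment at which its call begins: read the wrist's pose just before it. camera_model takes no time and is no camera call; for the wrist camera it gives the pose at the moment of the call.
- ctrl.hand_in(): hands the job in, once; it reports no verdict.
The state is a dict: "time_s": time; "qpos": joint angles; "joint_vel": joint speeds; "tau": joint torques, N m; "ee_pos": TCP position; "eef_rot": TCP orientation; "force": force on the tool from outside, world axes, zero at the start; "moment": the same for the moment, N m; "grip_width": finger opening in m.
Only numpy, scipy, OpenCV 4.12 (cv2) and the standard library are available. Lean on these libraries where they do the work, as an engineer would, in place of code of your own. Each camera call takes 0.05 s, during which the arm holds its last target.

## Working session

There is one attempt and no reset: what is moved stays moved. The work goes in short steps, Python scripts to look and compute and a tool call to move; the robot and the scene stay as the last step left them, time stands still between calls to the robot, and variables do not carry over. Pictures are saved under pics/ and viewed, and the job is handed in when it is done.

Besides the shell and the picture viewer there is one more tool, called after ">>>" in YAML: its name, and indented under it one key for each argument. jog_arm: Moves the arm, as the interface text tells. Its arguments: {"type":"object","properties":{"rows":{"type":"array"},"squeeze":{"type":"number"}},"required":["rows"]}

```bash
ls; mkdir -p pics
python3 - <<'E'
from station import ctrl
import cv2,numpy as np
o=ctrl.get_obs();print(o)
for n in("scene","top"):
    p,d=ctrl.camera(n);m=ctrl.camera_model(n);np.savez(f"pics/{n}0.npz",p=p,d=d,K=m["K"],E=m["extrinsics"])
    cv2.imwrite(f"pics/{n}0.png",p[:,:,::-1]);print(n,m)
E
```

```text
pics
{'time_s': 0.0, 'qpos': array([-1.34458865e+00,  3.00469075e-01,  1.52162354e+00,  2.00191962e-05,
        1.32071027e+00, -6.66741660e-02]), 'joint_vel': array([ 4.83255412e-04,  1.89734378e-03, -4.76737115e-04,  4.71317601e-05,
        9.43386486e-04, -1.26155053e-03]), 'tau': array([-1.57579752e-04, -5.31801081e+01, -3.52733588e+01,  7.08321878e-02,
        2.44654709e-02, -7.31837417e-05]), 'ee_pos': array([ 0.15869136, -0.52631299,  0.20486949]), 'eef_rot': array([-1.65349115,  1.56958594,  1.78097837]), 'force': array([-0.71226505, -0.55977022,  1.35653704]), 'moment': array([-0.06971301, -0.02990189,  0.0436625 ]), 'grip_width': 0.09409547065371297}
scene {'K': array([[393.36465063,   0.        , 255.22308847],
       [  0.        , 393.36465063, 188.53261753],
       [  0.        ,   0.        ,   1.        ]]), 'extrinsics': array([[-0.89005353, -0.25520676,  0.37772241,  0.19920497],
       [-0.45578778,  0.48387676, -0.74707482,  0.71290671],
       [ 0.00788744, -0.83709784, -0.54699634,  0.5886714 ],
       [ 0.        ,  0.        ,  0.        ,  1.        ]])}
top {'K': array([[462.2385267 ,   0.        , 252.98936896],
       [  0.        , 462.2385267 , 182.33956645],
       [  0.        ,   0.        ,   1.        ]]), 'extrinsics': array([[-0.00963087, -0.99132653,  0.13106849,  0.36123099],
       [-0.99993553,  0.01033601,  0.00470067,  0.02016473],
       [-0.00601462, -0.13101477, -0.99136217,  1.30134497],
       [ 0.        ,  0.        ,  0.        ,  1.        ]])}
```

View pics/scene0.png

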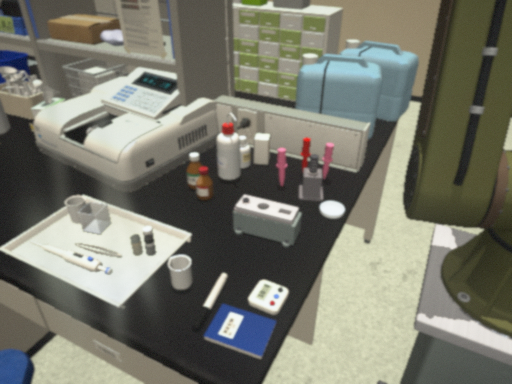

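View pics/top0.png

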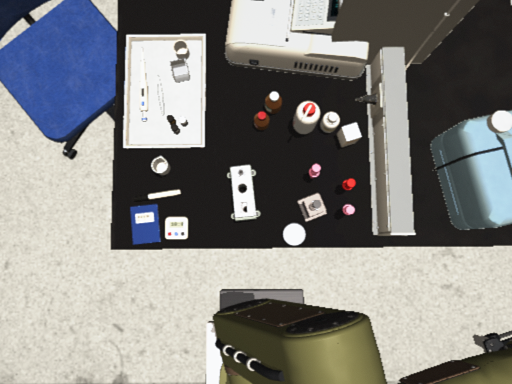

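The scene view shows the stack at about (267,218), the stand with the steel pin at about (312,180), and coloured pins nearby. In the top view the stack is at (242,192) and the stand at (312,206). I'll enlarge both.

Run:
```python
import cv2,numpy as np
a=np.load("pics/top0.npz")["p"][:,:,::-1];b=np.load("pics/scene0.npz")["p"][:,:,::-1]
cv2.imwrite("pics/topc.png",cv2.resize(a[145:255,210:365],None,fx=5,fy=5,interpolation=cv2.INTER_CUBIC))
cv2.imwrite("pics/scc.png",cv2.resize(b[130:250,220:360],None,fx=5,fy=5,interpolation=cv2.INTER_CUBIC))
```

```text
(no output)
```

View pics/topc.png

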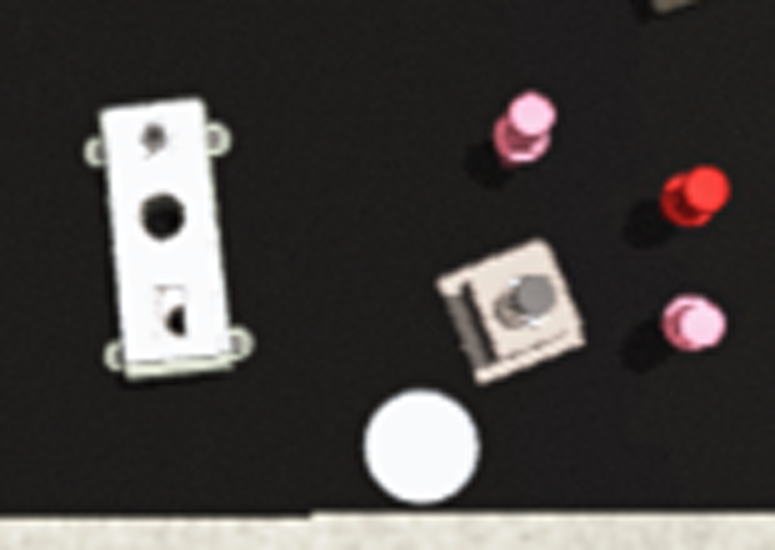

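View pics/scc.png

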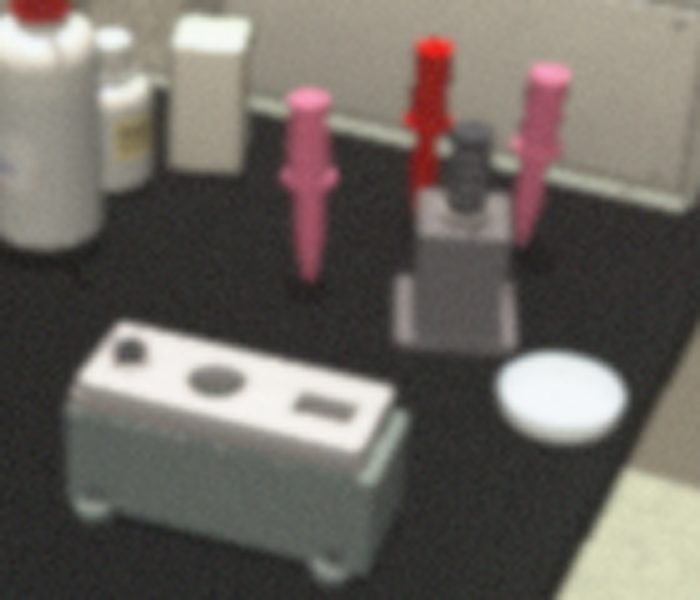

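```bash
cat > h.py <<'E'
import numpy as np,cv2
def ray(K,E,uv,z):
    d=E[:3,:3]@np.linalg.solve(K,[uv[0],uv[1],1.]);c=E[:3,3];return c+d*(z-c[2])/d[2]
def proj(K,E,P):
    q=np.linalg.inv(E)@np.r_[P,1];p=K@q[:3];return p[:2]/p[2]
E
python3 - <<'E'
from h import *
a=np.load("pics/top0.npz");K,E=a["K"],a["E"]
f=lambda u,v,z:ray(K,E,(u/5+210,v/5+145),z).round(4)
print("slot",f(173,312,.068),"pivot",f(153,137,.075),"apert",f(162,216,.068))
for c in((101,108),(204,97),(230,360),(126,370)):print("corner",f(*c,.068))
print("gripTop",f(540,293,.116),"stand corners",[f(*c,.066) for c in((440,280),(541,240),(585,340),(480,382))])
for n,c,z in(("pinkA",(531,113),.112),("red",(706,188),.112),("pinkB",(700,322),.112),("dish",(421,447),.014)):print(n,f(*c,z))
s=np.load("pics/scene0.npz");K,E=s["K"],s["E"]
f=lambda u,v,z:ray(K,E,(u/5+220,v/5+130),z).round(4)
print("scene slot",f(327,405,.068),"pivot",f(129,348,.075),"grip top",f(472,130,.116),"ap",f(217,380,.068))
E
```

```text
slot [0.457  0.0491 0.068 ] pivot [0.5506 0.059  0.075 ] apert [0.5087 0.0546 0.068 ]
corner [0.5679 0.0872 0.068 ]
corner [0.5733 0.0315 0.068 ]
corner [0.431  0.0189 0.068 ]
corner [0.4263 0.0744 0.068 ]
gripTop [ 0.4611 -0.1407  0.116 ] stand corners [array([ 0.4729, -0.0941,  0.066 ]), array([ 0.4939, -0.1488,  0.066 ]), array([ 0.4399, -0.1708,  0.066 ]), array([ 0.4181, -0.1142,  0.066 ])]
pinkA [ 0.5555 -0.1392  0.112 ]
red [ 0.5151 -0.2287  0.112 ]
pinkB [ 0.4457 -0.223   0.112 ]
dish [ 0.385  -0.0863  0.014 ]
scene slot [0.4576 0.0519 0.068 ] pivot [0.5519 0.0626 0.075 ] grip top [ 0.462  -0.1357  0.116 ] ap [0.5094 0.0576 0.068 ]
```

Run:
```python
from h import *
from station import ctrl
from scipy.spatial.transform import Rotation as R
o=ctrl.get_obs();r=R.from_euler('xyz',o['eef_rot']).as_matrix();print(r.round(4))
m=ctrl.camera_model('wrist');print(m['K'],m['extrinsics'].round(4))
print('cam in tool',r.T@(m['extrinsics'][:3,3]-o['ee_pos']), r.T@m['extrinsics'][:3,:3])
y=np.arctan2(r[1,1],r[0,1])*180/np.pi;print('jaw yaw',y)
```

```text
[[-2.000e-04  2.887e-01 -9.574e-01]
 [ 1.000e-03 -9.574e-01 -2.887e-01]
 [-1.000e+00 -1.000e-03 -1.000e-04]]
[[336.45676103   0.         256.83436251]
 [  0.         336.45676103 191.18826573]
 [  0.           0.           1.        ]] [[ 2.892e-01 -9.291e-01 -2.303e-01  2.250e-01]
 [-9.573e-01 -2.808e-01 -6.930e-02 -5.070e-01]
 [-3.000e-04  2.405e-01 -9.706e-01  3.841e-01]
 [ 0.000e+00  0.000e+00  0.000e+00  1.000e+00]]
cam in tool [-0.17917841  0.00037186 -0.0690899 ] [[-6.84528786e-04 -2.40594846e-01  9.70625392e-01]
 [ 9.99999585e-01  4.18197009e-04  8.08905839e-04]
 [-6.00531211e-04  9.70625543e-01  2.40594460e-01]]
jaw yaw -73.22200840141477
```

>>> jog_arm:
  rows: [0.025,0.032,0,0,0,-1.325,0,0.025,0.032,0,0,0,-1.325,0,0.025,0.032,0,0,0,-1.325,0,0.025,0.032,0,0,0,-1.325,0,0.025,0.032,0,0,0,-1.325,0,0.025,0.032,0,0,0,-1.325,0,0.025,0.032,0,0,0,-1.325,0,0.025,0.032,0,0,0,-1.325,0]
  squeeze: 50

```text
time_s: 0.77
ee_pos: [0.3594, -0.2687, 0.2054]
eef_rot: [-1.128, 1.571, 2.12]
force: [0.5, 0.0, -0.6]
grip_width: 0.0943
```

>>> jog_arm:
  rows: [0.025,0.032,0,0,0,0,0,0.025,0.032,0,0,0,0,0,0.025,0.033,0,0,0,0,0,0.025,0.033,0,0,0,0,0,0,0,0,0,0,0,0]

```text
time_s: 1.18
ee_pos: [0.4613, -0.1357, 0.2051]
eef_rot: [-1.744, 1.57, 1.511]
force: [-0.2, -0.6, 0.2]
grip_width: 0.094
```

```bash
cat >> h.py <<'E'
def shot(name,cam="wrist",up=1.5):
    from station import ctrl
    m=ctrl.camera_model(cam);o=ctrl.get_obs();p,d=ctrl.camera(cam)
    np.savez(f"pics/{name}.npz",p=p,d=d,K=m["K"],E=m["extrinsics"],ee=o["ee_pos"],rot=o["eef_rot"])
    cv2.imwrite(f"pics/{name}.png",cv2.resize(p[:,:,::-1],None,fx=up,fy=up,interpolation=cv2.INTER_CUBIC))
    print(o["time_s"],o["ee_pos"].round(4),o["eef_rot"].round(4),o["force"].round(2),o["moment"].round(3),o["grip_width"])
E
python3 -c "
from h import *
shot('w1')"
```

```text
1.1833 [ 0.4613 -0.1357  0.2051] [-1.7437  1.5698  1.5108] [-0.21 -0.55  0.21] [-0.01   0.021 -0.005] 0.09397750060026114
```

View pics/w1.png

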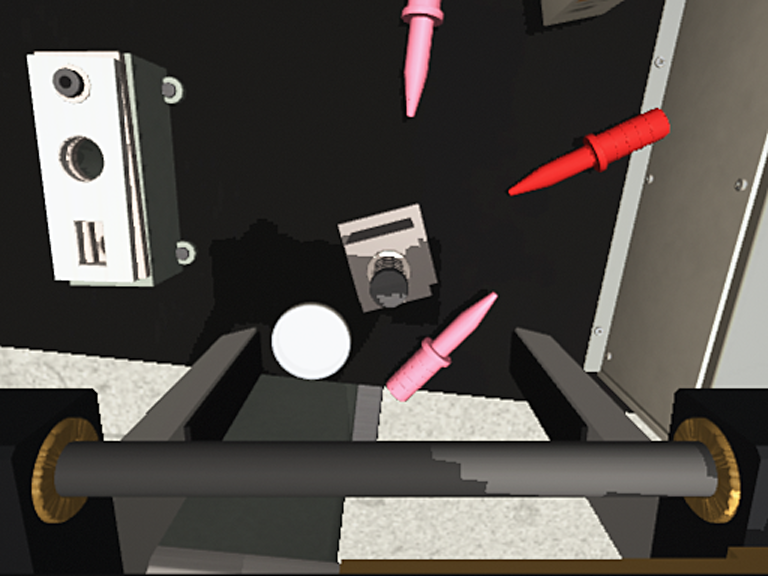

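The wrist view shows the grip top at about (389,290) and the stack with its cover slot at (92,243), pivot (68,82) and aperture (82,158).

Run:
```python
from h import *
a=np.load("pics/w1.npz");K,E=a["K"],a["E"];p=a["p"][:,:,::-1]
f=lambda u,v,z:ray(K,E,(u/1.5,v/1.5),z).round(4)
print("gripTop",f(389,290,.116),"pivot",f(67,82,.075),"slot",f(92,243,.068),"ap",f(82,158,.068))
c=[cv2.resize(p[180:215,235:285],None,fx=10,fy=10,interpolation=cv2.INTER_CUBIC),cv2.resize(p[135:190,25:105],None,fx=6,fy=6,interpolation=cv2.INTER_CUBIC)]
h=max(i.shape[0] for i in c);cv2.imwrite("pics/w1c.png",np.hstack([cv2.copyMakeBorder(i,0,h-i.shape[0],0,0,0)[:, :480] for i in c])[:, :800])
```

```text
gripTop [ 0.4625 -0.1382  0.116 ] pivot [0.5536 0.0581 0.075 ] slot [0.4596 0.0501 0.068 ] ap [0.5115 0.0548 0.068 ]
```

View pics/w1c.png

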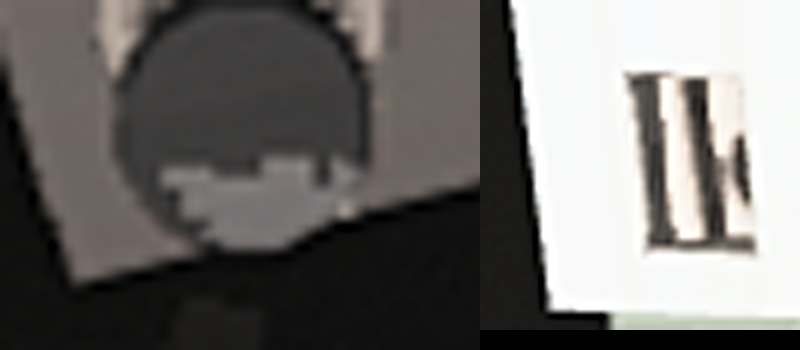

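>>> jog_arm:
  rows: [0.001,-0.002,-0.036,0,0,0,0,0,0,-0.036,0,0,0,0,0,0,-0.03,0,0,0,0.3,0,0,-0.024,0,0,0,0.5,0,0,0,0,0,0,1,0,0,0,0,0,0,1,0,0,0,0,0,0,1,0,0,0,0,0,0,1]
  squeeze: 55

```text
time_s: 1.9
ee_pos: [0.4605, -0.1432, 0.0812]
eef_rot: [2.64, 1.568, -0.394]
force: [-0.6, 0.7, -0.7]
grip_width: 0.0572
```

>>> jog_arm:
  rows: [0,0,0,0,0,0,1,0,0,0,0,0,0,1,0,0,0,0,0,0,1]

```text
time_s: 2.15
ee_pos: [0.46, -0.1427, 0.0801]
eef_rot: [2.651, 1.57, -0.383]
force: [0.0, 0.2, -0.4]
grip_width: 0.0378
```

The arm had not settled when I measured, so I'm correcting before the fingers close.

>>> jog_arm:
  rows: [0.0025,0.0045,-0.001,0,0,0,1,0,0,0,0,0,0,1,0,0,0,0,0,0,1,0,0,0,0,0,0,1,0,0,0,0,0,0,1]

```text
time_s: 2.57
ee_pos: [0.4623, -0.138, 0.0785]
eef_rot: [-2.038, 1.571, 1.211]
force: [0.9, 1.5, -0.5]
grip_width: 0.021
```

```bash
python3 -c "
from h import *
shot('w2')"
```

```text
2.5667 [ 0.4623 -0.138   0.0785] [-2.0384  1.5706  1.2111] [ 0.93  1.48 -0.47] [ 0.268 -0.085 -0.002] 0.021040072125602254
```

View pics/w2.png

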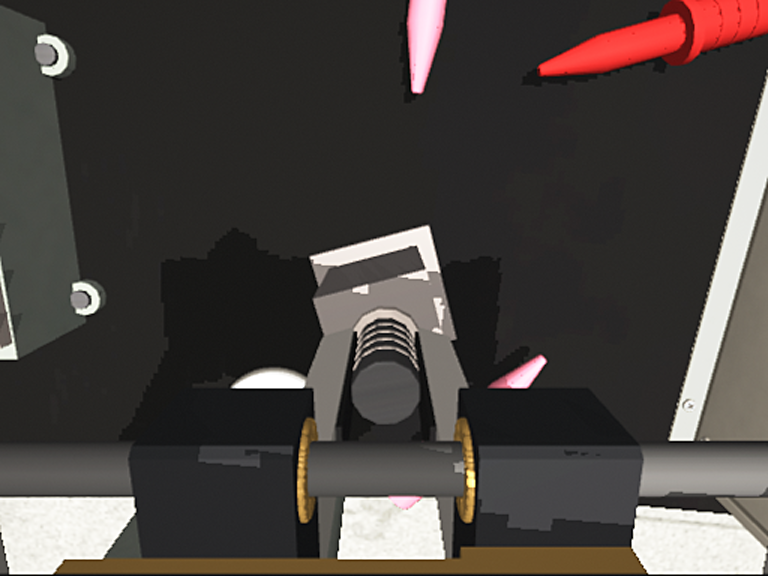

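The fingers hold the grip, and the pin is centred at (386,392). Lifting now.

>>> jog_arm:
  rows: [0,0,0.015,0,0,0,1,0,0,0.025,0,0,0,1,0,0,0.035,0,0,0,1,0,0,0.02,0,0,0,1,0,0,0.0,0,0,0,1,0,0,0,0,0,0,1]

```text
time_s: 3.12
ee_pos: [0.4623, -0.1382, 0.1736]
eef_rot: [2.558, 1.57, -0.476]
force: [-1.6, 0.7, -2.9]
grip_width: 0.0212
```

>>> jog_arm:
  rows: [-0.006,0.033,0,0,0,0,1,-0.008,0.033,0,0,0,0,1,-0.008,0.033,0,0,0,0,1,-0.008,0.033,0,0,0,0,1,-0.006,0.033,0,0,0,0,1,-0.006,0.023,0,0,0,0,1,0,0,0,0,0,0,1,0,0,0,0,0,0,1]

```text
time_s: 3.78
ee_pos: [0.4194, 0.0506, 0.172]
eef_rot: [-0.015, 1.568, -3.047]
force: [-0.1, -0.3, -1.1]
grip_width: 0.0211
```

>>> jog_arm:
  rows: [0,0,0,0,0,0,1,0,0,0,0,0,0,1]

```text
time_s: 3.95
ee_pos: [0.4202, 0.0491, 0.1727]
eef_rot: [0.024, 1.57, -3.011]
force: [-0.9, -0.2, -1.6]
grip_width: 0.0214
```

```bash
python3 -c "
from h import *
shot('w3');shot('s3','scene')"
```

```text
3.95 [0.4202 0.0491 0.1727] [ 0.0238  1.5696 -3.0109] [-0.88 -0.21 -1.58] [0.002 0.033 0.012] 0.021371467424732376
4.0 [0.4202 0.0491 0.1729] [ 0.0049  1.5698 -3.0302] [ 1.01  0.59 -1.74] [-0.    -0.006 -0.033] 0.021137528981636882
```

View pics/w3.png

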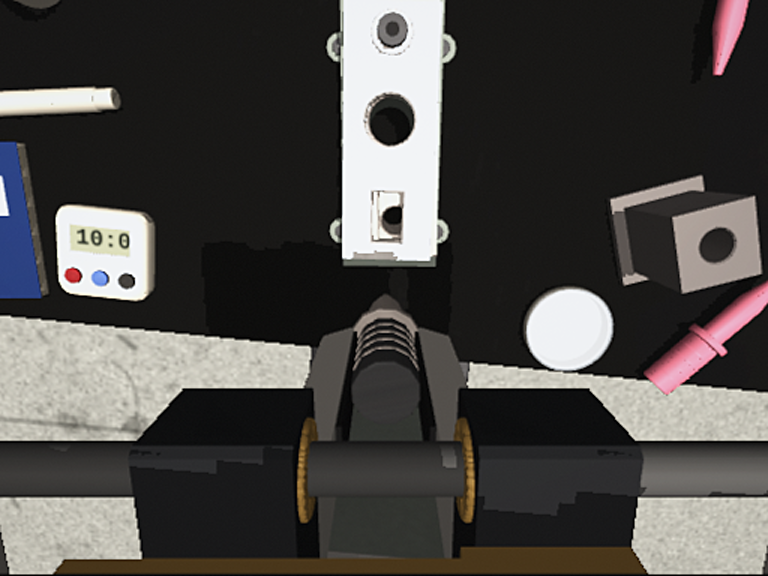

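View pics/s3.png

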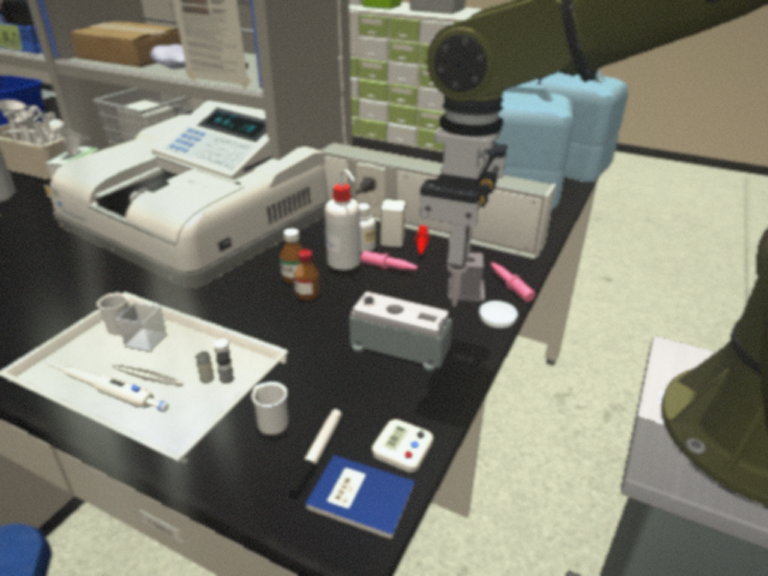

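Wrist view: the pin is held upright, the slot is at (388,216), the pivot at (392,30), and the ear screws at about (335,45), (448,47), (337,230) and (441,230). The coloured pins have toppled by themselves. I'll zoom in for the stack axis.

Run:
```python
from h import *
a=np.load("pics/w3.npz");K,E=a["K"],a["E"];p=a["p"][:,:,::-1];d=a["d"]
c=p[0:185,210:315];cv2.imwrite("pics/w3a.png",cv2.resize(p[0:95,210:315],None,fx=6,fy=6,interpolation=cv2.INTER_CUBIC))
cv2.imwrite("pics/w3b.png",cv2.resize(p[95:190,210:315],None,fx=6,fy=6,interpolation=cv2.INTER_CUBIC))
def pt(u,v):
    z=d[v,u];return (E@np.r_[np.linalg.solve(K,[u,v,1.])*z,1])[:3].round(4)
for u,v in((223,31),(299,32),(224,155),(295,155),(240,130),(280,130),(262,20),(258,145),(262,145)):print((u,v),pt(u,v))
```

```text
(223, 31) [0.555  0.0949 0.0091]
(299, 32) [0.5617 0.0239 0.0097]
(224, 155) [0.4388 0.0841 0.0101]
(295, 155) [0.4461 0.0116 0.0064]
(240, 130) [0.4695 0.0679 0.0666]
(280, 130) [0.4731 0.0347 0.067 ]
(262, 20) [0.553  0.0589 0.0754]
(258, 145) [ 4.515e-01  5.050e-02 -4.000e-04]
(262, 145) [0.4521 0.0464 0.0005]
```

View pics/w3a.png

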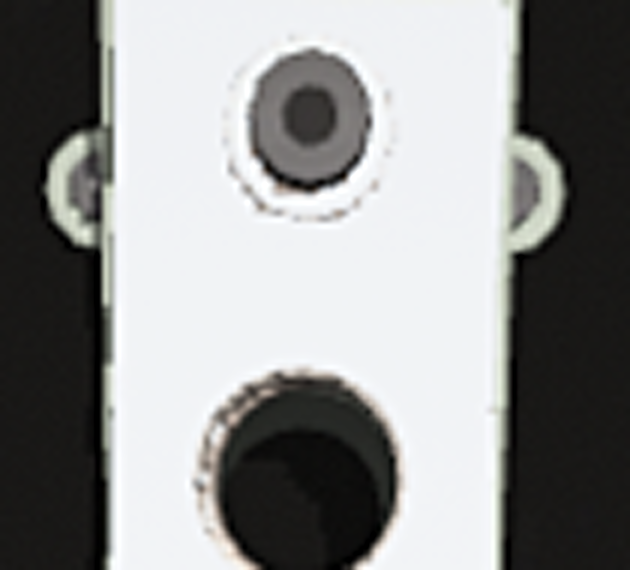

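View pics/w3b.png

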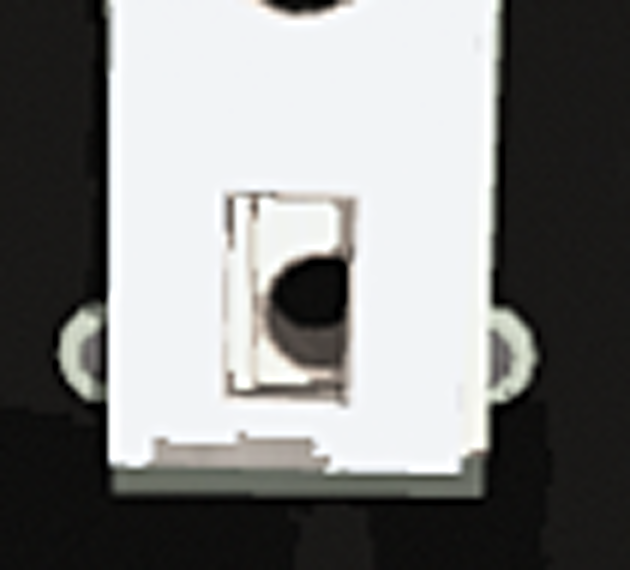

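The zoom shows the bush rim through the slot: left edge at crop (268,300), top 252, bottom 372. The ear outer edges are at (45,188) and (567,191) in the upper crop, and (58,352) and (538,355) in the lower.

Run:
```python
from h import *
a=np.load("pics/w3.npz");K,E=a["K"],a["E"]
f=lambda u,v,z,t=0:ray(K,E,((u+.5)/6-.5+210,(v+.5)/6-.5+t),z)
z=.0098
A,B=f(45,188,z),f(567,191,z);C,D=f(58,352,z,95),f(538,355,z,95)
print(A,B,C,D,np.linalg.norm(A-B),np.linalg.norm(C-D))
ax=((A+B)/2-(C+D)/2)[:2];print('ears dx',np.linalg.norm(ax));ax/=np.linalg.norm(ax);n=(A-B+C-D)[:2];print('yaw',np.degrees(np.arctan2(ax[1],ax[0])),'from width',np.degrees(np.arctan2(n[1],n[0]))-90)
P=f(310,118,.075);Ph=f(312,116,.07)
print('pivot',P)
th=np.radians(5.5)
for yaw in(np.degrees(np.arctan2(ax[1],ax[0])),5.,5.5,6.):
  t=np.radians(yaw);e=np.array([np.cos(t),np.sin(t)]);print(yaw,'stacktop',P[:2]-.095*e)
# foot end edge bottom corners z=0.052 top edge? crop (110,465),(487,455); base (112,495),(484,497)
L,R_=f(110,495,.0,95),f(486,497,.0,95);print('foot end z0',L,R_,(L+R_)/2)
L,R_=f(112,466,.052,95),f(487,456,.052,95);print('foot end z52',L,R_,(L+R_)/2)
m=(A+B+C+D)[:2]/4;print('ear centre',m)
S=[f(u,v,.068,95) for u,v in((228,192),(357,197),(350,402),(226,397))];print('cover slot',np.mean(S,0),[np.linalg.norm(S[i]-S[i-1]).round(4) for i in range(4)])
print('bush',f(325,312,.052,95))
```

```text
[0.55434579 0.1002986  0.0098    ] [0.56266566 0.01922983 0.0098    ] [0.44005953 0.08905298 0.0098    ] [0.44828451 0.00792942 0.0098    ] 0.08149457352728089 0.0815394521101629
ears dx 0.11488810826790544
yaw 5.631021251589157 from width 5.824458064645029
pivot [0.5535603  0.05948264 0.075     ]
5.631021251589157 stacktop [0.45901873 0.05016107]
5.0 stacktop [0.45892181 0.05120284]
5.5 stacktop [0.45899767 0.05037729]
6.0 stacktop [0.45908072 0.04955243]
foot end z0 [0.41423609 0.07876113 0.        ] [0.42103112 0.01226181 0.        ] [0.41763361 0.04551147 0.        ]
foot end z52 [0.4297992  0.07549781 0.052     ] [0.43737893 0.01941876 0.052     ] [0.43358907 0.04745829 0.052     ]
ear centre [0.50133887 0.05412771]
cover slot [0.45943021 0.05171953 0.068     ] [np.float64(0.0286), np.float64(0.0179), np.float64(0.0286), np.float64(0.0176)]
bush [0.45628583 0.04613317 0.052     ]
```

Vision shows stack_top at about (0.4593, 0.0500) with yaw 5.7°, and the bush hole at about (0.4563, 0.0461), which is 4.9 mm off against the stated 5 mm. Next I'll check the pin tip against the TCP.

Run:
```python
from h import *
a=np.load("pics/w3.npz");K,E=a["K"],a["E"];p=a["p"][:,:,::-1];ee=a["ee"]
for nm,dz in(("tip",-.0745),("collar",-.0125),("top",.0375)):print(nm,proj(K,E,ee+[0,0,dz]))
cv2.imwrite("pics/w3d.png",cv2.resize(p[185:290,200:315],None,fx=6,fy=6,interpolation=cv2.INTER_CUBIC))
s=np.load("pics/s3.npz");K,E=s["K"],s["E"]
for nm,dz in(("tip",-.0745),("collar",-.0125),("top",.0375)):print('scene',nm,proj(K,E,s["ee"]+[0,0,dz]))
q=s["p"][:,:,::-1];cv2.imwrite("pics/s3d.png",cv2.resize(q[150:250,230:350],None,fx=6,fy=6,interpolation=cv2.INTER_CUBIC))
```

```text
tip [255.97720644 198.91936386]
collar [255.80108564 226.08894398]
top [255.55892179 263.44676969]
scene tip [302.54472373 203.76127142]
scene collar [304.7534945  179.30529273]
scene top [306.6735422  158.04611713]
```

View pics/w3d.png

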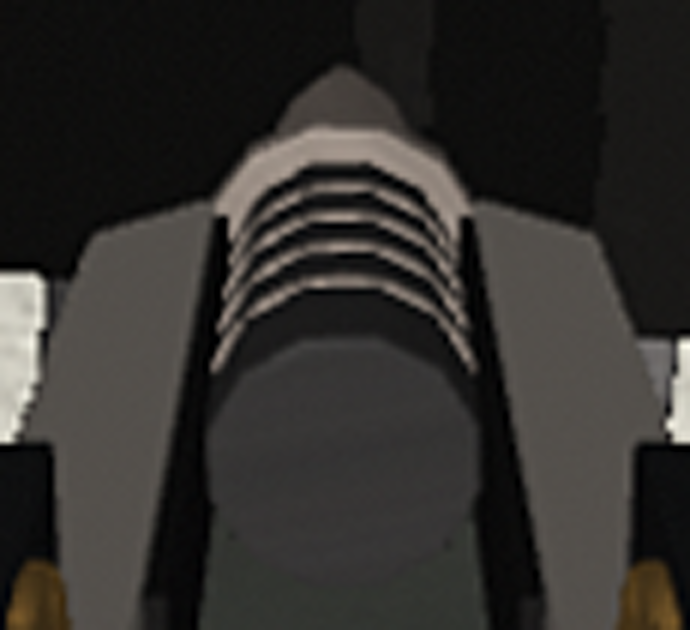

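View pics/s3d.png

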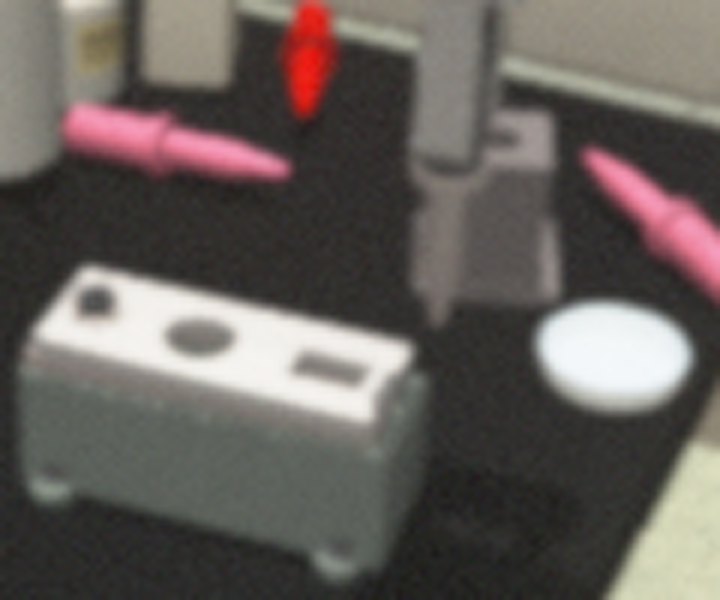

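The wrist view puts the pin tip within 1 mm of the TCP prediction and the pin is vertical. Moving over the target and lowering until the tip is just above the cover.

>>> jog_arm:
  rows: [0.0188,0,0,0,0,0,1,0.0188,-0.0003,0,0,0,0,1,0,0,-0.01,0,0,0,1,0,0,-0.01,0,0,0,1,0,0,-0.005,0,0,0,1,0,0,0,0,0,0,1,0,0,0,0,0,0,1,0,0,0,0,0,0,1]

```text
time_s: 4.72
ee_pos: [0.4577, 0.0496, 0.1488]
eef_rot: [3.027, 1.57, -0.007]
force: [-0.1, 0.4, -1.7]
grip_width: 0.0212
```

```bash
python3 -c "
from h import *
shot('w4')"
```

```text
4.7167 [0.4577 0.0496 0.1488] [ 3.0271  1.5703 -0.0067] [-0.12  0.41 -1.65] [-0.001  0.057  0.007] 0.02124073597550666
```

View pics/w4.png

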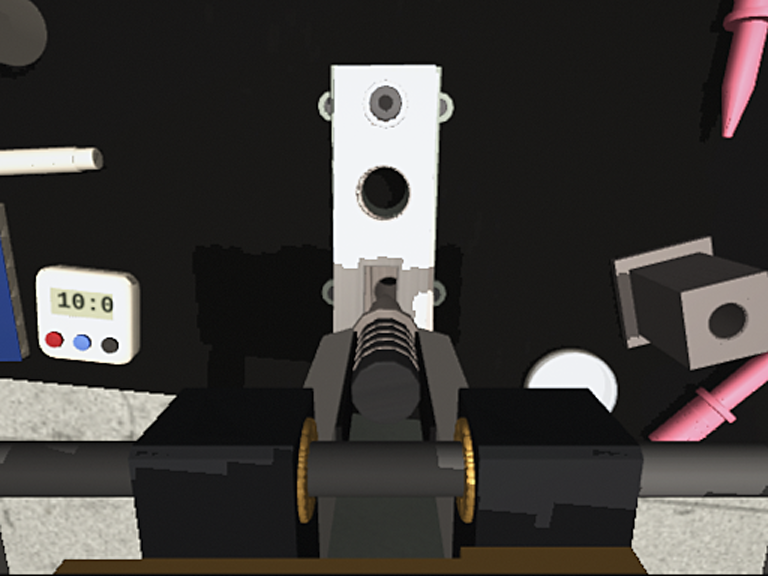

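The tip at (386,310) sits in the slot just in front of the bush hole. Lowering in small steps.

>>> jog_arm:
  rows: [0,-0.0008,-0.005,0,0,0,1,0,0,-0.005,0,0,0,1,0,0,-0.004,0,0,0,1,0,0,-0.003,0,0,0,1,0,0,0,0,0,0,1,0,0,0,0,0,0,1]

```text
time_s: 5.27
ee_pos: [0.4578, 0.0488, 0.1313]
eef_rot: [-0.126, 1.57, 3.123]
force: [0.1, 0.8, -2.3]
grip_width: 0.0214
```

>>> jog_arm:
  rows: [0,0,-0.002,0,0,0,1,0,0,-0.002,0,0,0,1,0,0,0,0,0,0,1,0,0,0,0,0,0,1]

```text
time_s: 5.6
ee_pos: [0.4578, 0.0488, 0.1274]
eef_rot: [-0.13, 1.571, 3.12]
force: [-1.0, 0.1, -1.2]
grip_width: 0.021
```

>>> jog_arm:
  rows: [0,0,-0.002,0,0,0,1,0,0,0,0,0,0,1,0,0,-0.001,0,0,0,1,0,0,0,0,0,0,1]

```text
time_s: 5.93
ee_pos: [0.4579, 0.049, 0.1244]
eef_rot: [-1.995, 1.57, 1.255]
force: [0.7, 2.9, -0.4]
grip_width: 0.0215
```

The tip has passed the foot-top level with no vertical resistance. The sideways force is building (+2.9 N in y, from the cover edge). Continuing down while easing towards the bush.

>>> jog_arm:
  rows: [-0.0003,-0.0004,-0.001,0,0,0,1,-0.0002,-0.0003,-0.001,0,0,0,1,0,0,0,0,0,0,1,0,0,0,0,0,0,1]

```text
time_s: 6.27
ee_pos: [0.4575, 0.0483, 0.1225]
eef_rot: [-2.502, 1.57, 0.748]
force: [1.2, 4.6, 0.5]
grip_width: 0.0214
```

>>> jog_arm:
  rows: [-0.0003,-0.0004,-0.001,0,0,0,1,-0.0002,-0.0003,-0.001,0,0,0,1,0,0,0,0,0,0,1,0,0,0,0,0,0,1]

```text
time_s: 6.6
ee_pos: [0.4569, 0.0475, 0.1205]
eef_rot: [-2.329, 1.571, 0.92]
force: [1.7, 5.1, 0.4]
grip_width: 0.0209
```

>>> jog_arm:
  rows: [-0.0003,-0.0003,-0.0015,0,0,0,1,-0.0003,-0.0003,-0.0015,0,0,0,1,0,0,0,0,0,0,1,0,0,0,0,0,0,1]

```text
time_s: 6.93
ee_pos: [0.4561, 0.0469, 0.1173]
eef_rot: [-0.336, 1.57, 2.914]
force: [0.7, 5.0, -1.7]
grip_width: 0.0212
```

>>> jog_arm:
  rows: [0,0,-0.0015,0,0,0,1,0,0,-0.0015,0,0,0,1,0,0,0,0,0,0,1,0,0,0,0,0,0,1]

```text
time_s: 7.27
ee_pos: [0.4561, 0.0468, 0.1142]
eef_rot: [-0.125, 1.57, 3.124]
force: [0.9, 4.9, -1.2]
grip_width: 0.0212
```

>>> jog_arm:
  rows: [0,0,-0.0015,0,0,0,1,0,0,-0.0015,0,0,0,1,0,0,0,0,0,0,1,0,0,0,0,0,0,1]

```text
time_s: 7.6
ee_pos: [0.456, 0.0468, 0.1111]
eef_rot: [-0.092, 1.57, -3.126]
force: [0.4, 4.7, -3.4]
grip_width: 0.0212
```

>>> jog_arm:
  rows: [0,0,-0.0015,0,0,0,1,0,0,-0.0015,0,0,0,1,0,0,0,0,0,0,1,0,0,0,0,0,0,1]

```text
time_s: 7.93
ee_pos: [0.4562, 0.0468, 0.1083]
eef_rot: [-0.323, 1.571, 2.927]
force: [0.6, 5.4, -2.0]
grip_width: 0.0211
```

>>> jog_arm:
  rows: [0,0,-0.001,0,0,0,1,0,0,-0.001,0,0,0,1,0,0,0,0,0,0,1,0,0,0,0,0,0,1]

```text
time_s: 8.27
ee_pos: [0.4563, 0.0469, 0.1065]
eef_rot: [-2.361, 1.57, 0.889]
force: [-0.3, 5.8, -0.7]
grip_width: 0.0208
```

>>> jog_arm:
  rows: [0,0,-0.001,0,0,0,1,0,0,-0.001,0,0,0,1,0,0,0,0,0,0,1,0,0,0,0,0,0,1]

```text
time_s: 8.6
ee_pos: [0.4563, 0.047, 0.1044]
eef_rot: [-2.219, 1.57, 1.03]
force: [-1.0, 6.2, -1.0]
grip_width: 0.0214
```

>>> jog_arm:
  rows: [0,0,-0.001,0,0,0,1,0,0,-0.001,0,0,0,1,0,0,0,0,0,0,1,0,0,0,0,0,0,1]

```text
time_s: 8.93
ee_pos: [0.4563, 0.047, 0.1025]
eef_rot: [-2.135, 1.57, 1.115]
force: [-0.6, 6.6, 0.9]
grip_width: 0.0213
```

>>> jog_arm:
  rows: [0,0,-0.001,0,0,0,1,0,0,-0.0005,0,0,0,1,0,0,0,0,0,0,1,0,0,0,0,0,0,1]

```text
time_s: 9.27
ee_pos: [0.4563, 0.047, 0.101]
eef_rot: [-2.196, 1.57, 1.054]
force: [0.4, 5.9, 0.2]
grip_width: 0.0211
```

>>> jog_arm:
  rows: [0,0,-0.001,0,0,0,1,0,0,-0.0005,0,0,0,1,0,0,0,0,0,0,1,0,0,0,0,0,0,1]

```text
time_s: 9.6
ee_pos: [0.4563, 0.047, 0.0995]
eef_rot: [-2.179, 1.57, 1.071]
force: [0.1, 5.4, 0.4]
grip_width: 0.0212
```

>>> jog_arm:
  rows: [0,0,-0.001,0,0,0,1,0,0,-0.001,0,0,0,1,0,0,0,0,0,0,1,0,0,0,0,0,0,1]

```text
time_s: 9.93
ee_pos: [0.4562, 0.047, 0.0975]
eef_rot: [-1.186, 1.57, 2.063]
force: [-1.5, 6.7, 1.2]
grip_width: 0.0211
```

>>> jog_arm:
  rows: [0,0,-0.001,0,0,0,1,0,0,-0.001,0,0,0,1,0,0,0,0,0,0,1,0,0,0,0,0,0,1]

```text
time_s: 10.27
ee_pos: [0.4561, 0.047, 0.0954]
eef_rot: [-0.623, 1.57, 2.626]
force: [-2.3, 5.9, 1.5]
grip_width: 0.0214
```

>>> jog_arm:
  rows: [0,0,-0.0015,0,0,0,1,0,0,-0.0015,0,0,0,1,0,0,0,0,0,0,1,0,0,0,0,0,0,1]

```text
time_s: 10.6
ee_pos: [0.456, 0.047, 0.0923]
eef_rot: [-0.563, 1.57, 2.686]
force: [-1.2, 5.9, -1.0]
grip_width: 0.0211
```

>>> jog_arm:
  rows: [0,0,-0.0015,0,0,0,1,0,0,-0.0015,0,0,0,1,0,0,0,0,0,0,1,0,0,0,0,0,0,1]

```text
time_s: 10.93
ee_pos: [0.456, 0.047, 0.0893]
eef_rot: [-0.548, 1.57, 2.702]
force: [-2.0, 6.5, -0.6]
grip_width: 0.0213
```

>>> jog_arm:
  rows: [0,0,-0.0015,0,0,0,1,0,0,-0.0015,0,0,0,1,0,0,0,0,0,0,1,0,0,0,0,0,0,1]

```text
time_s: 11.27
ee_pos: [0.456, 0.047, 0.0863]
eef_rot: [-0.549, 1.57, 2.701]
force: [-1.0, 7.1, -0.7]
grip_width: 0.0213
```

>>> jog_arm:
  rows: [0,0,-0.0015,0,0,0,1,0,0,-0.0015,0,0,0,1,0,0,0,0,0,0,1,0,0,0,0,0,0,1]

```text
time_s: 11.6
ee_pos: [0.456, 0.047, 0.0833]
eef_rot: [-0.587, 1.57, 2.662]
force: [-0.5, 7.0, -0.1]
grip_width: 0.0211
```

Collar is about 3 mm above the cover. Fine steps from here.

>>> jog_arm:
  rows: [0,0,-0.001,0,0,0,1,0,0,-0.0007,0,0,0,1,0,0,0,0,0,0,1,0,0,0,0,0,0,1]

```text
time_s: 11.93
ee_pos: [0.456, 0.047, 0.0817]
eef_rot: [-0.623, 1.57, 2.627]
force: [-2.1, 6.4, 2.2]
grip_width: 0.0215
```

>>> jog_arm:
  rows: [0,0,-0.0005,0,0,0,1,0,0,0,0,0,0,1,0,0,0,0,0,0,1]

```text
time_s: 12.18
ee_pos: [0.4561, 0.047, 0.0813]
eef_rot: [-0.705, 1.57, 2.544]
force: [-1.7, 7.1, 1.9]
grip_width: 0.0215
```

>>> jog_arm:
  rows: [0,0,-0.0005,0,0,0,1,0,0,0,0,0,0,1,0,0,0,0,0,0,1]

```text
time_s: 12.43
ee_pos: [0.4561, 0.047, 0.0808]
eef_rot: [-0.717, 1.57, 2.532]
force: [-2.5, 6.6, 1.8]
grip_width: 0.0214
```

```bash
python3 -c "
from h import *
shot('w5');shot('s5','scene')"
```

```text
12.4333 [0.4561 0.047  0.0808] [-0.7174  1.5702  2.532 ] [-2.49  6.59  1.76] [ 1.527  0.528 -0.003] 0.021426817785534975
12.4833 [0.456  0.047  0.0808] [-0.6568  1.5702  2.5926] [-2.08  6.02  2.8 ] [1.488 0.591 0.008] 0.021138967161255174
```

View pics/w5.png

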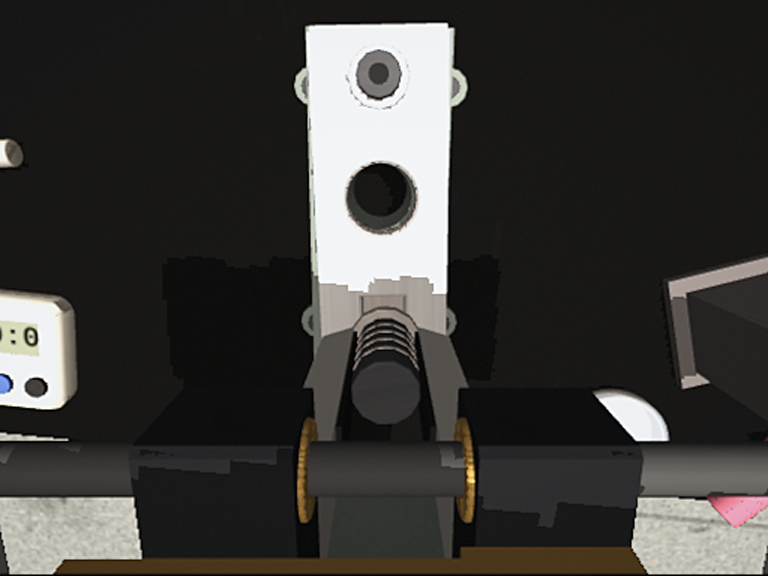

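The plates have swung in line under the pin. The collar at (386,318) is almost on the cover. Going down gently until the vertical force rises.

>>> jog_arm:
  rows: [0,0,-0.0004,0,0,0,1,0,0,0,0,0,0,1,0,0,0,0,0,0,1]

```text
time_s: 12.78
ee_pos: [0.4561, 0.047, 0.0804]
eef_rot: [-0.73, 1.57, 2.519]
force: [-3.1, 8.0, 2.6]
grip_width: 0.0214
```

>>> jog_arm:
  rows: [0,0,-0.0003,0,0,0,1,0,0,0,0,0,0,1,0,0,0,0,0,0,1]

```text
time_s: 13.03
ee_pos: [0.4561, 0.047, 0.0802]
eef_rot: [-0.742, 1.57, 2.507]
force: [-3.6, 8.2, 2.7]
grip_width: 0.0211
```

>>> jog_arm:
  rows: [-0.0003,0.0003,-0.0003,0,0,0,1,0,0,0,0,0,0,1,0,0,0,0,0,0,1]

```text
time_s: 13.28
ee_pos: [0.456, 0.0471, 0.0801]
eef_rot: [2.696, 1.571, -0.337]
force: [-2.1, 4.5, 3.8]
grip_width: 0.021
```

>>> jog_arm:
  rows: [0,0,-0.0003,0,0,0,1,0,0,0,0,0,0,1,0,0,0,0,0,0,1]

```text
time_s: 13.53
ee_pos: [0.456, 0.0471, 0.08]
eef_rot: [2.796, 1.57, -0.237]
force: [-4.2, 4.3, 7.7]
grip_width: 0.0212
```

>>> jog_arm:
  rows: [0,0,-0.0003,0,0,0,1,0,0,0,0,0,0,1,0,0,0,0,0,0,1]

```text
time_s: 13.78
ee_pos: [0.4561, 0.0471, 0.0799]
eef_rot: [2.786, 1.57, -0.248]
force: [-4.4, 4.8, 11.7]
grip_width: 0.0212
```

The vertical force is climbing with no descent, and TCP z of 0.080 matches the seated height expected from the stand (0.0805). Easing the side load and checking visually.

>>> jog_arm:
  rows: [-0.0004,0.0003,-0.0002,0,0,0,1,0,0,0,0,0,0,1,0,0,0,0,0,0,1]

```text
time_s: 14.03
ee_pos: [0.456, 0.0472, 0.0799]
eef_rot: [2.649, 1.569, -0.384]
force: [-2.5, 3.3, 13.0]
grip_width: 0.0209
```

Run:
```python
from h import *
shot('w6');shot('s6','scene')
a=np.load("pics/w6.npz");b=np.load("pics/s6.npz")
p=cv2.resize(a["p"][180:290,190:320,::-1],(520,440),interpolation=cv2.INTER_CUBIC);q=b["p"][:,:,::-1]
cv2.imwrite("pics/c6a.png",p);cv2.imwrite("pics/c6b.png",cv2.resize(q[130:250,220:350],None,fx=5,fy=5,interpolation=cv2.INTER_CUBIC))
```

```text
14.0333 [0.456  0.0472 0.0799] [ 2.6494  1.5693 -0.3842] [-2.49  3.33 13.  ] [0.554 0.716 0.043] 0.020871127580308322
14.0833 [0.456  0.0472 0.0799] [ 2.6445  1.5693 -0.3891] [-2.37  2.42 10.96] [0.593 0.722 0.012] 0.021144770067647853
```

View pics/c6a.png

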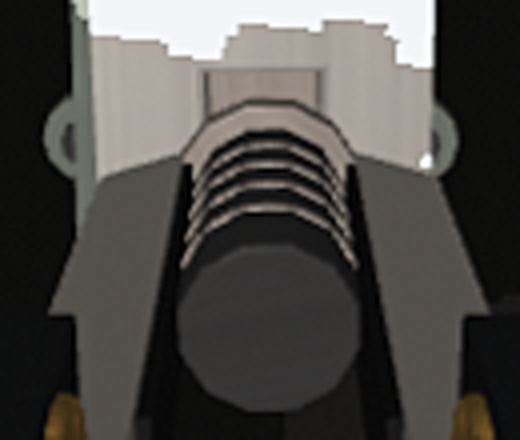

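View pics/c6b.png

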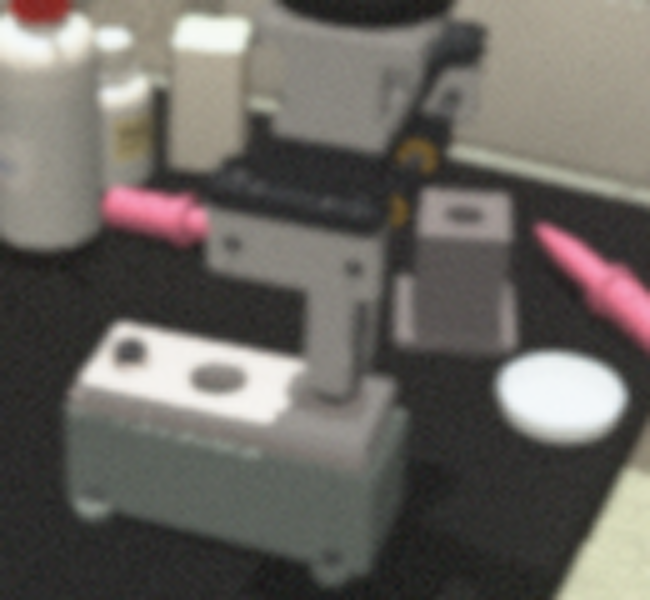

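Both views show the collar down on the cover, with the pin upright. Letting go.

>>> jog_arm:
  rows: [0,0,0,0,0,0,0.8,0,0,0,0,0,0,0.6,0,0,0,0,0,0,0.5,0,0,0,0,0,0,0.4,0,0,0,0,0,0,0.4,0,0,0,0,0,0,0.4]

```text
time_s: 14.63
ee_pos: [0.4555, 0.0472, 0.0788]
eef_rot: [0.872, 1.57, -2.162]
force: [-0.1, -0.4, -0.2]
grip_width: 0.0514
```

>>> jog_arm:
  rows: [0,0,0.02,0,0,0,0.3,0,0,0.03,0,0,0,0.3,0,0,0.03,0,0,0,0.3,0,0,0.03,0,0,0,0.3,-0.03,0,0.01,0,0,0,0.3,-0.03,0,0,0,0,0,0.3,0,0,0,0,0,0,0.3,0,0,0,0,0,0,0.3]

```text
time_s: 15.3
ee_pos: [0.3951, 0.0474, 0.1994]
eef_rot: [2.953, 1.569, -0.08]
force: [0.5, -0.4, -0.6]
grip_width: 0.0657
```

Run:
```python
from h import *
shot('w7');shot('s7','scene')
b=np.load("pics/s7.npz");q=b["p"][:,:,::-1]
cv2.imwrite("pics/c7b.png",cv2.resize(q[130:250,220:350],None,fx=5,fy=5,interpolation=cv2.INTER_CUBIC))
```

```text
15.3 [0.3951 0.0474 0.1994] [ 2.9535  1.5694 -0.0803] [ 0.51 -0.43 -0.64] [ 0.047  0.01  -0.028] 0.0657485327261643
15.35 [0.3958 0.0473 0.1992] [ 2.9183  1.5699 -0.1155] [-0.45  0.94  0.  ] [-0.022  0.014 -0.021] 0.06609527918533394
```

View pics/w7.png

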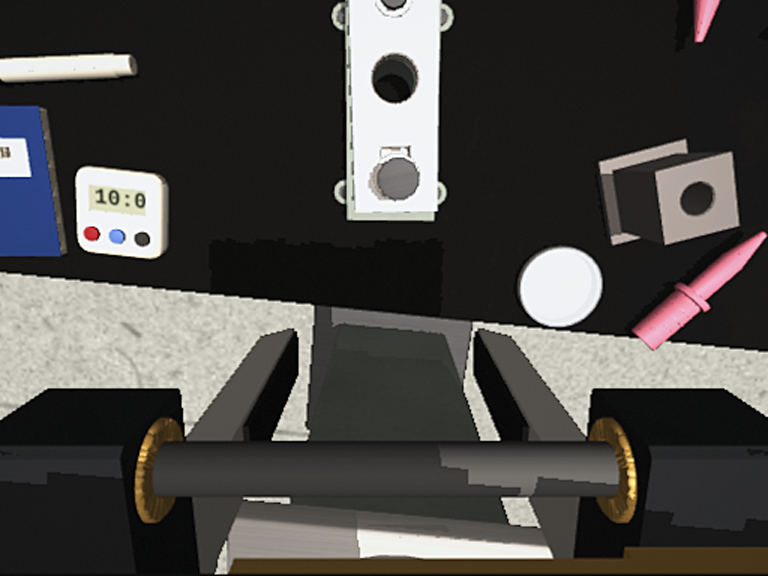

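View pics/c7b.png

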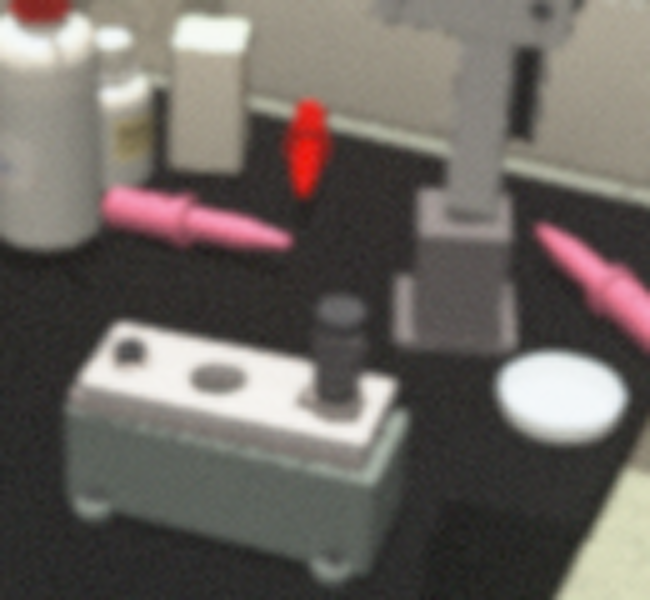

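The pin stands alone in the stack, with its top at wrist (398,180). Checking its height and uprightness in numbers.

Run:
```python
from h import *
a=np.load("pics/w7.npz");K,E,d=a["K"],a["E"],a["d"]
def P(u,v):
    z=d[v,u];return (E@np.r_[np.linalg.solve(K,[u,v,1.])*z,1])[:3]
print('top depth',np.median([P(u,v) for u in range(260,272) for v in range(114,126)],0).round(4))
print('top z by corner patches',[np.median([P(u+i,v+j)[2] for i in(-1,0,1) for j in(-1,0,1)]).round(4) for u,v in((257,120),(273,120),(265,112),(265,127))])
print('cover',[P(u,v).round(4) for u,v in((245,75),(282,75),(242,130),(287,125),(250,85))])
print('ray',ray(K,E,(398/1.5,180/1.5),.118))
m=(a["p"]).astype(int)
cv2.imwrite("pics/c7a.png",cv2.resize(a["p"][85:155,220:310,::-1],None,fx=8,fy=8,interpolation=cv2.INTER_CUBIC))
```

```text
top depth [0.4562 0.0468 0.1177]
top z by corner patches [np.float64(0.1179), np.float64(0.1175), np.float64(0.1182), np.float64(0.1178)]
cover [array([0.4909, 0.0676, 0.0668]), array([0.4944, 0.0352, 0.0675]), array([0.4433, 0.0655, 0.0684]), array([0.4521, 0.0253, 0.0678]), array([0.4829, 0.0623, 0.0691])]
ray [0.45587976 0.04682779 0.118     ]
```

View pics/c7a.png

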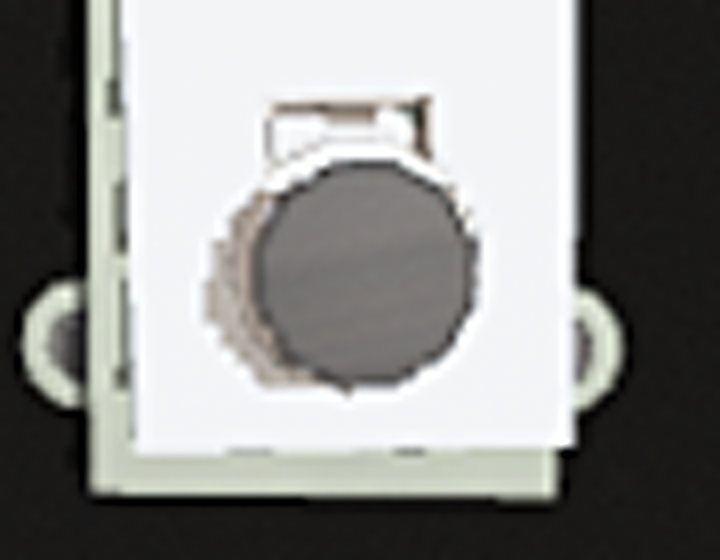

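The pin top is at z = 0.1177 m (0.118 expected when fully home) and level across its face. It is about 4.6 mm from the stack axis. Handing in.

```bash
python3 -c "
from station import ctrl
print(ctrl.hand_in())"
```

```text
the job is handed in; nothing more can be done
None
```

I took the steel taper pin from its stand, worked it down through both slots and into the bush until the collar was home on the cover, then let go and backed away. I handed in at about 15 s; no verdict was reported.

**Finding the bush:** the wrist camera caught part of its rim through the slots, 4.9 mm off the stack axis (5 mm stated). I aimed the tip between the axis and the bush, then eased it over while lowering.

**Forces:** sideways force was mostly 5–8 N. The final downward push read at most 13 N, against the 30 N limit. I could only read the force at the end of each move, so brief peaks in between were not seen.

**Last checks:**

| Check | Measured | Target |
|---|---|---|
| Pin top height | 117.7 mm | 118 mm when fully home |
| Lean | top face level to the depth noise (under 1 mm across), upright in both views | within 0.04 rad |
| Distance from stack axis | about 4.6 mm | under 8 mm |
| Plates in line with pin | follows from the fit: 16 mm pin in 17 mm slots (not measured separately) | within 2 mm |
| Robot clear | tool force near zero | touches nothing |

**Disagreements and side events:**
- Camera position estimates differed by 1–3 mm between views.
- I first lowered the gripper about 5 mm off the pin, because I had measured before the arm settled. I corrected this before the fingers closed.
- The three coloured pins standing near the stand toppled by themselves early on, without my touching them.
- The bystanders in view looked unmoved, but I did not measure their positions.

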